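Shut the steel pan and snap its lid latch down

ROBOT

A 6-joint arm with a two-finger parallel gripper is mounted at the origin on a cart in front of the work surface, level with it; the furniture and walls round the work are solid. World frame = base frame: x ahead of the robot, y to its left, z up, the work surface at z = 0. Lengths are in m, angles in rad, forces in N, time in s.
With the tool pointing down it reaches from about 0.3 to 1 m from the base axis. Payload 5.1 kg.
Tool frame: the origin (TCP) lies at the centre of the arm's flange, where the gripper is bolted on; the fingertips stand 190 mm ahead of it and the grasp point (between the pads) lies 171 mm ahead of it; z points along the fingers, y is the line along which they close (so a half turn about z gives the same grasp; the last joint's range is limited). The gripper opens to 95 mm and grips with 3 to 60 N. Pads are 20 mm wide; open, the fingers measure 119 mm over their backs; the gripper's body (75 mm by 180 mm) begins 59 mm behind the grasp point.
Start: joints at [-1.252, 0.124, 1.65, -0, 1.367, -0.083], TCP at [0.254, -0.598, 0.405] pointing down, gripper open.
Joint ranges: [-2.61, 2.61], [-1.02, 2.33], [0.03, 2.71], [-1.35, 4.49], [0.32, 2.68], [-2.91, 2.91]. Speed limits (rad/s): [2.57, 2.57, 3.14, 3.14, 3.14, 3.14].

INTERFACE

Orientations are given as a rotation vector (axis times angle).
In Python, from plant import robot gives the robot as it stands.
- The arm moves only by the tool inch_along, called after ">>>" by a JSON object that holds its "name" and its "arguments", one argument or row to a line. Schema: {"type":"object","properties":{"deltas":{"type":"array","items":{"type":"array","items":{"type":"array","items":{"type":"number"},"minItems":6,"maxItems":6},"minItems":1,"maxItems":20},"minItems":1,"maxItems":1},"aperture":{"type":"number"},"only":{"type":"string"},"quiet":{"type":"boolean"},"lines":{"type":"string"}},"required":["deltas"],"additionalProperties":false}. deltas is a list that holds a single list of rows (three levels of brackets), with 1 to 20 rows, each of 6 numbers: dx, dy, dz in cm, then a rotation vector rx, ry, rz in units of 0.2 rad; each row is the pose to reach, as a shift and turn from the pose commanded when the call began, along the tool's axes at that moment; what a row does not reach only later rows make up. A row lasts 1/10 s, in which the tool goes at most 0.05 m and 0.15 rad, less where a joint would pass 70% of its speed; a pose out of reach is approached as far as the arm can. aperture is the finger opening in m, set as the call begins (left out keeps the last). The fingers move at their own pace and stop on an object; the grip force is fixed at half the most. Time passes only in rows, so rows that do not move let the fingers close. The tool returns the time, the measured TCP pose, the force, the opening and the grip force at its end. only (a regular expression) keeps the lines of the reply that match it, lines (a string "A,B") keeps lines A to B, and quiet returns only ok. Input that does not fit is refused with a message, and nothing moves.
- robot.get_obs(): the state, without advancing time (a new reading comes with each control period).
- robot.capture(name): name is "scene" or "top"; returns a dict with "frame" (420x560x3 uint8, blue, green, red), "depth" (420x560 float32, m along the optical axis (not along the pixel's ray), 0 where there is no reading), "fx", "fy", "cx", "cy" (pixels), "pose" (4x4, takes a point from camera to world coordinates). Camera axes: x right, y down, z forward; pixel columns grow to the right and rows downward; lengths in m; the calibration is good to about 2 mm. A picture is of the moment at which its call begins.
- robot.close_job(): hands the job in; it is judged then, once.
The state is a dict: "clock": time; "joint_pos": joint angles; "joint_velocities": joint speeds; "tau": joint torques, N m; "tcp_pos": TCP position; "ee_rot": TCP orientation; "contact_force": force on the tool from outside, world axes, zero at the start; "torque": the same for the moment, N m; "finger_gap": finger opening in m; "gripper_force": force on a finger pad.
Only numpy, scipy, OpenCV 4.12 (cv2) and the standard library are available. Lean on these libraries where they do the work, as an engineer would, in place of code of your own. Each camera call takes 0.05 s, during which the arm holds its last target. There are 200 camera calls.

TASK

The steel pan of chopped herbs is going to the walk-in fridge. Push its half-open lid shut without letting it slam, then push the raised red-tipped latch lever on the lid's front edge down past its centre until it snaps flat against the front of the pan, and take the hand away. It is all fingertip work, nothing needs gripping: do not lift, tip or shove the pan out of its place, and leave the things round it where they are.

Things in the scene. Friction and masses are not known exactly. Their poses are not given: they have to be found in the camera images.
- pan: Square stainless steel food pan, 160 x 172 mm at the rim, 105 mm high with its lid shut, about 1.5 to 2.2 kg, loose on the table, green chopped herbs inside. Origin: middle of its underside. x axis from the latch side (front, -x) to the lid hinge (back, +x), y along the hinge, z up. The front wall's top is at x = -0.073, the side walls at y = -0.086 and +0.086
- pan_lid (a joint): Angle of the steel lid (rad): 0 = shut flat on the pan, grows as its front rises; starts between 0.4 and 0.75. The hinge is stiff: the lid stays where it is left, and about 2 to 4 N pressed straight down on it moves it (more near the hinge). It stops dead at 0
- lid_hinge (a point): Middle of the lid's hinge line at the back of the pan, at x = +0.089, z = 0.1045 in the pan's frame; the hinge line runs along the pan's y axis
- lid_middle (a point): Middle of the lid's flat upper face, 85 mm from the hinge line; at x = +0.004, z = 0.105 in the pan's frame when shut. The lid is 2 mm sheet, 184 mm wide along y, its front edge 166 mm from the hinge line; a 40 mm wide tab in front of that carries the latch. This frame turns with the lid
- latch (a joint): Angle of the latch lever (rad): 0 = raised, pointing forward and 15 degrees up from the lid (the start); 1.833 = snapped down, flat in front of the pan wall, its noses hooked under the keepers. A spring drives it away from its centre at 0.8 to the nearer end: about 6 N at the red tip starts it, less towards the centre, and beyond the centre it snaps down by itself
- latch_pin (a point): Middle of the latch lever's pin, which runs along y above the lid's front tab: at x = -0.088, z = 0.116 in the pan's frame when the lid is shut
- latch_pad (a point): Middle of the upper face of the red finger pad (26 mm wide along y, 22 mm along the lever) at the lever's end; the lever is 52 mm wide at the pin, narrows to the pad and ends 57 mm from the pin. With the lid shut and the lever raised this point is 37 mm in front of the pin and 26 mm above it; snapped down it is 16 mm in front and 43 mm below
- dish_soap: Blue upside-down dish soap bottle, 47 x 68 x 193 mm, right of the pan; leave it alone. Origin: middle of its underside
- label_tape: Roll of buff masking tape lying flat, 104 mm across, 25 mm high, near the front right; leave it alone. Origin: middle of its underside
- marker: Blue and white marker pen lying flat, 135 mm long, 16 mm high, left of the pan; leave it alone. Origin: middle of its underside
- spice_green: Spice jar with a green cap, 42 mm across, 99 mm high, left of the pan; leave it alone. Origin: middle of its underside
- spice_yellow: Spice jar with a yellow cap, 45 mm across, 100 mm high, left of the pan; leave it alone. Origin: middle of its underside
- squeeze_red: Red squeeze bottle with a white nozzle, 61 mm across, 217 mm high, at the far right; leave it alone. Origin: middle of its underside

How it is judged:
By the outcome, as a careful person would: the job done as asked, in the order asked, and still so for the second after the job is handed in, with the robot touching nothing.
It also fails if it takes over 40 s, if anything falls off the work surface, if the arm or the gripper's body presses on something with over 40 N, if the wrist force passes 120 N, or if a joint passes its speed limit or range.

## Working session

There is one attempt and no reset: what is moved stays moved. The work goes in short steps, Python scripts to look and compute and a tool call to move; the robot and the scene stay as the last step left them, time stands still between calls to the robot, and variables do not carry over. Pictures are saved under pics/ and viewed, at most 10 in all, crops included, and the job is handed in when it is done.

```bash
ls; mkdir -p pics
```

Create h.py:
```python
import numpy as np,cv2
from plant import robot
def cap(n,f=None):
    c=robot.capture(n)
    if f: cv2.imwrite('pics/'+f,c['frame'])
    d=c['depth'];v,u=np.mgrid[:420,:560]
    P=np.stack([(u-c['cx'])/c['fx']*d,(v-c['cy'])/c['fy']*d,d],-1)@c['pose'][:3,:3].T+c['pose'][:3,3]
    P[d==0]=np.nan
    c['P']=P
    return c
```

Run:
```python
from h import *
for n in('scene','top'):
    c=cap(n,n+'0.png');np.savez(n+'0.npz',P=c['P'],f=c['frame'])
    print(n,c['pose'].round(3).tolist(),c['fx'],c['cx'],c['cy'])
o=robot.get_obs();print(o)
```

```text
pics
plant.py
scene [[-0.474, -0.509, 0.718, -0.49], [-0.88, 0.256, -0.4, 0.592], [0.02, -0.822, -0.569, 0.928], [0.0, 0.0, 0.0, 1.0]] 502.64357719423 265.9591437217093 210.4986450514449
top [[-0.019, -0.999, 0.047, 0.462], [-1.0, 0.019, -0.014, 0.038], [0.013, -0.047, -0.999, 1.377], [0.0, 0.0, 0.0, 1.0]] 493.48133423282616 269.00082970693103 206.6600736589982
{'clock': 0.1, 'joint_pos': array([-1.25163047e+00,  1.24397602e-01,  1.65151709e+00, -3.39643470e-05,
        1.36749273e+00, -8.26314920e-02]), 'joint_velocities': array([ 0.00057713,  0.00014772, -0.00163219,  0.00016449,  0.00085021,
       -0.00154247]), 'tau': array([-1.20163722e-04, -4.18883121e+01, -3.61095214e+01,  7.75835803e-02,
        4.62242332e-02, -8.20745140e-05]), 'tcp_pos': array([ 0.2540773 , -0.59803797,  0.40364905]), 'ee_rot': array([-3.07664364e+00, -6.26556612e-01,  3.88006041e-04]), 'contact_force': array([ 0.63704206, -0.05618477, -0.18173914]), 'torque': array([ 0.02585945,  0.07123583, -0.01249791]), 'gripper_force': 0.0, 'finger_gap': 0.09509443850950418}
```

View pics/scene0.png

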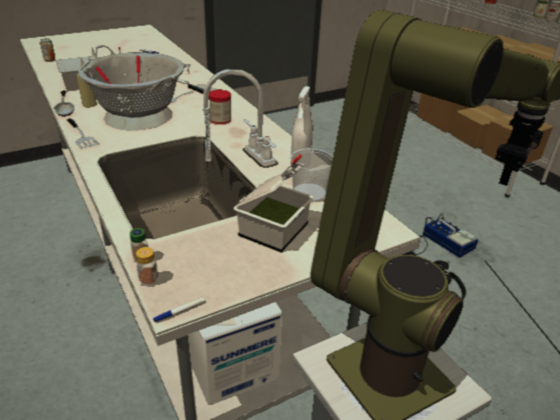

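View pics/top0.png

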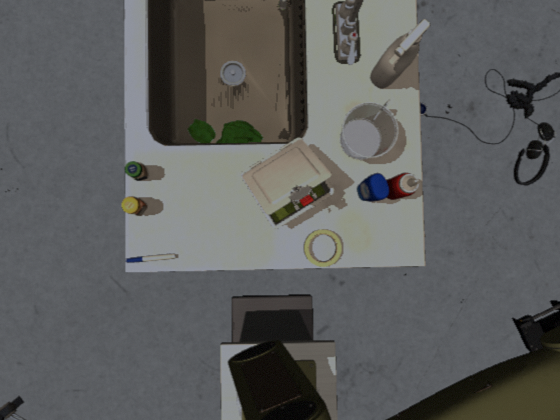

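The scene view shows the pan at about (273,215), with the raised lid nearly edge-on behind it and the red tip at (296,160). The top view shows the lid at (288,178), its front towards the lower right, with the red pad at (307,201), the tape at (323,247) and the soap at (373,187). Next I measure the pan pose and lid plane.

Create m.py:
```python
from h import *
S=np.load('scene0.npz');T=np.load('top0.npz')
for n,D in(('scene',S),('top',T)):
    P=D['P'];f=D['f'];h=cv2.cvtColor(f,cv2.COLOR_BGR2HSV)
    box=(P[...,0]>.3)&(P[...,0]<.75)&(P[...,1]>-.15)&(P[...,1]<.15)&(P[...,2]>0.02)&(P[...,2]<.26)
    red=box&((h[...,0]<6)|(h[...,0]>174))&(h[...,1]>170)&(h[...,2]>80)
    gr=box&(h[...,0]>30)&(h[...,0]<50)&(h[...,1]>120)
    print(n,'red',red.sum(),np.median(P[red],0).round(4) if red.any() else '', 'herbs z',np.median(P[gr],0).round(4))
    r=np.argwhere(red);print(r.min(0),r.max(0))
P=T['P'];z=P[...,2]
m=(P[...,0]>.3)&(P[...,0]<.75)&(P[...,1]>-.15)&(P[...,1]<.15)&(z>.107)
pts=P[m];rng=np.random.default_rng(0);best=0
for i in range(500):
    a,b,c=pts[rng.choice(len(pts),3,0)];n=np.cross(b-a,c-a);n/=np.linalg.norm(n)+1e-9
    k=abs((pts-a)@n)<.004
    if k.sum()>best: best=k.sum();K=k
q=pts[K];c=q.mean(0);n=np.linalg.svd(q-c)[2][2];n*=np.sign(n[2])
print('lid pts',len(pts),best,'c',c,'n',n,'angle',np.arccos(n[2]),'yaw of pan +x from tilt',np.degrees(np.arctan2(-n[1],-n[0])))
# lid contour
lm=np.zeros(z.shape,np.uint8);lm[np.where(m)[0][K],np.where(m)[1][K]]=1
lm=cv2.morphologyEx(lm,cv2.MORPH_OPEN,np.ones((5,5)))
cs=max(cv2.findContours(lm,0,2)[0],key=cv2.contourArea)
g=P[lm>0]; yaw=np.arctan2(-n[1],-n[0])
print('img rect',cv2.minAreaRect(cs))
ex=np.array([np.cos(yaw),np.sin(yaw)]);ey=np.array([-ex[1],ex[0]])
print('ext x',np.percentile(g[:,:2]@ex,[.5,99.5]),'y',np.percentile(g[:,:2]@ey,[.5,50,99.5]),'z',np.percentile(g[:,2],[.5,99.5]))
print('world rect',cv2.minAreaRect(g[:,:2].astype(np.float32)))
```

```bash
python3 m.py
```

```text
scene red 1 [ 0.519  -0.0499  0.2598] herbs z [ 0.6016 -0.0452  0.0545]
[163 293] [163 293]
top red 3 [ 0.5292 -0.0693  0.0536] herbs z [ 0.5141 -0.0287  0.0553]
[196 302] [205 307]
lid pts 3855 2634 c [ 0.59458635 -0.01377627  0.16285334] n [0.5309484  0.33559279 0.77812035] angle 0.6791286053590652 yaw of pan +x from tilt -147.70453816566672
img rect ((286.0258483886719, 175.06033325195312), (36.22239303588867, 57.13985824584961), 57.339088439941406)
ext x [-0.53555706 -0.44650051] y [0.26859901 0.35944479 0.40384448] z [0.13052922 0.20123058]
world rect ((0.5966265201568604, -0.02052084356546402), (0.09511443227529526, 0.14116103947162628), 31.650300979614258)
```

```bash
python3 -c "
import cv2
a=cv2.imread('pics/scene0.png')[140:260,220:350];b=cv2.imread('pics/top0.png')[125:235,230:350]
a=cv2.resize(a,(390,360),interpolation=2);b=cv2.resize(b,(393,360),interpolation=2)
cv2.imwrite('pics/crop.png',cv2.hconcat([a,b]))"
```

```text
(no output)
```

View pics/crop.png

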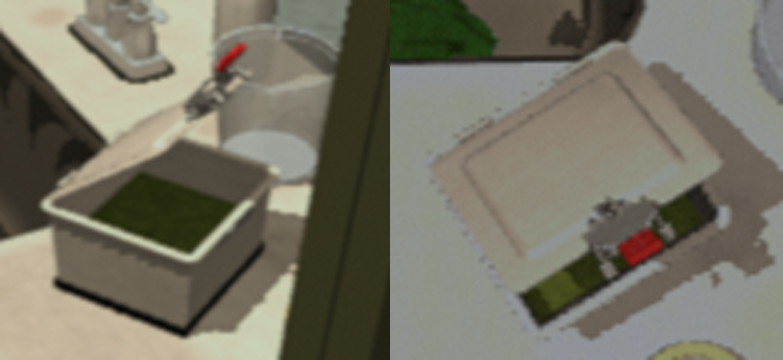

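The crop shows the lid hinged at its upper left, with the latch and red pad at the front lower right in the top view. The red tip is also clear in the scene view at about (297,160), so I can cross-check by triangulating.

Create m2.py:
```python
from h import *
R=[]
for n,w in(('scene',(285,150,310,172)),('top',(290,185,320,215))):
    c=cap(n);h=cv2.cvtColor(c['frame'],cv2.COLOR_BGR2HSV)
    m=((h[...,0]<8)|(h[...,0]>172))&(h[...,1]>150)&(h[...,2]>80)
    k=np.zeros_like(m);k[w[1]:w[3],w[0]:w[2]]=1;m&=k
    v,u=np.argwhere(m).mean(0);rr=cv2.minAreaRect(np.argwhere(m)[:,::-1].astype(np.float32))
    d=c['pose'][:3,:3]@[(u-c['cx'])/c['fx'],(v-c['cy'])/c['fy'],1];R.append((c['pose'][:3,3],d/np.linalg.norm(d)))
    print(n,m.sum(),u,v,rr, 'depth pts',np.nanmedian(c['P'][m],0).round(4))
(a,d),(b,e)=R
t=np.linalg.lstsq(np.c_[d,-e],b-a,rcond=None)[0]
p1,p2=a+t[0]*d,b+t[1]*e;print('pad',p1,p2)
pad=b+e*(.268-b[2])/e[2];print('pad top@.268',pad)
c0=np.array([.59459,-.01378,.16285]);n=np.array([.53095,.33559,.77812])
yaw=np.arctan2(n[1],n[0]);th=np.arccos(n[2]);ex=np.array([np.cos(yaw),np.sin(yaw),0]);ey=np.array([-ex[1],ex[0],0])
f=.214*np.cos(th)-.0375*np.sin(th);print('yaw',np.degrees(yaw),'th',th)
print('hinge x: from pad',(pad+f*ex)@ex,'from plane',c0@ex+(c0[2]-.105)/np.tan(th),'y from pad',pad@ey)
# rim / front wall and herb strip, pan frame
P=c['P'];g=P[(P[...,2]>.005)&(P[...,0]>.3)&(P[...,0]<.75)&(abs(P[...,1])<.15)]
print('all lateral',np.percentile(g@ey,[1,50,99]))
D=c['P'];s=cap('scene')['P'];g=s[(s[...,0]>.35)&(s[...,0]<.75)&(abs(s[...,1])<.16)&(s[...,2]>.092)&(s[...,2]<.108)]
print('rim scene',len(g),'x',np.percentile(g@ex,[1,5,50,95,99]).round(4),'y',np.percentile(g@ey,[1,5,50,95,99]).round(4))
```

```bash
python3 m2.py
```

```text
scene 29 296.48275862068965 158.51724137931035 ((296.5081787109375, 158.40982055664062), (2.5607378482818604, 11.26724624633789), 50.194427490234375) depth pts [ 0.5182 -0.0565  0.2739]
top 90 306.18888888888887 200.0 ((306.19232177734375, 200.03843688964844), (7.488452911376953, 11.926054000854492), 56.3099365234375) depth pts [ 0.5269 -0.0621  0.2735]
pad [ 0.5255818  -0.06444403  0.26676905] [ 0.52721618 -0.06177058  0.2666254 ]
pad top@.268 [ 0.52713551 -0.0616474   0.268     ]
yaw 32.29516894444575 th 0.6791291631170254
hinge x: from pad 0.5556175762088003 from plane 0.5669141599341491 y from pad -0.3337494996400217
all lateral [-0.42735964 -0.32612758 -0.17026777]
rim scene 456 x [0.3864 0.3885 0.4408 0.558  0.5623] y [-0.4283 -0.4246 -0.3108 -0.2407 -0.2381]
```

Create g.py:
```python
# usage: g.py px py ztip [tool yaw deg]: shift/turn in tool axes to put fingertips there (pan frame)
import sys
from h import *
from scipy.spatial.transform import Rotation as R
px,py,z=map(float,sys.argv[1:4])
yaw=np.radians(32.2);ex=np.array([np.cos(yaw),np.sin(yaw)]);ey=np.array([-ex[1],ex[0]])
O=.467*ex-.3335*ey
o=robot.get_obs();r=R.from_rotvec(o['ee_rot'])
t=np.r_[O+px*ex+py*ey,z+.19]
print('tool axes (cols)',r.as_matrix().round(3).tolist(),'J',o['joint_pos'].round(2))
tip=o['tcp_pos']+r.as_matrix()[:,2]*.19;q=tip[:2]-O
print('tips pan frame',(q@ex).round(4),(q@ey).round(4),tip[2].round(4),'world tgt',t.round(3),'F',o['contact_force'].round(2),'t',o['clock'])
for s in(1,-1):
    X=np.r_[s*ex,0];Z=np.array([0,0,-1.]);g=R.from_matrix(np.c_[X,np.cross(Z,X),Z])
    print(s,'shift',(r.inv().apply(t-o['tcp_pos'])).round(4),'turn',(r.inv()*g).as_rotvec().round(3))
```

```bash
python3 g.py 0.004 0 0.3
```

```text
tool axes (cols) [[0.92, 0.391, -0.0], [0.391, -0.92, 0.001], [0.0, -0.001, -1.0]] J [-1.25  0.12  1.65  0.    1.37 -0.08]
tips pan frame -0.5706 -0.3079 0.2141 world tgt [ 0.576 -0.031  0.49 ] F [ 0.61 -0.77  0.98] t 0.25
1 shift [ 0.5182 -0.3959 -0.0854] turn [-0.001 -0.    -0.16 ]
-1 shift [ 0.5182 -0.3959 -0.0854] turn [-0.000e+00  2.000e-03  2.981e+00]
```
Turn -0.16 only. Lift first, then go. Path length .65 m => 13+ rows min. Joint speed limits 70% may slow. Give 18 rows after lift. Jump row straight to target each lifts limited speed.

The manual's scale: shifts go in cm and turns go in units of 0.2 rad. Converting my numbers, 0.16 m is 16, 0.518 m is 51.8, -0.16 rad is -0.8.

>>> {"name": "inch_along", "arguments": {
  "deltas": [
    [[0, 0, -5, 0, 0, 0], [0, 0, -10, 0, 0, 0], [4, -3, -13, 0, 0, -0.1], [8, -6, -14, 0, 0, -0.25], [12, -9, -14, 0, 0, -0.4], [16, -12, -14, 0, 0, -0.5], [20, -15, -14, 0, 0, -0.6], [24, -18, -14, 0, 0, -0.7], [28, -21, -14, 0, 0, -0.8], [32, -24, -14, 0, 0, -0.8], [36, -27, -14, 0, 0, -0.8], [40, -30, -14, 0, 0, -0.8], [44, -33, -14, 0, 0, -0.8], [48, -36, -14, 0, 0, -0.8], [50, -38, -14, 0, 0, -0.8], [51.8, -39.6, -14, 0, 0, -0.8], [51.8, -39.6, -12, 0, 0, -0.8], [51.8, -39.6, -8.5, 0, 0, -0.8], [51.8, -39.6, -8.5, 0, 0, -0.8], [51.8, -39.6, -8.5, 0, 0, -0.8]]
  ],
  "aperture": 0
}}

```text
clock: 2.25
tcp_pos: [0.576, -0.0312, 0.4893]
ee_rot: [-3.018, -0.871, 0.003]
contact_force: [0.7, 0.3, 0.8]
finger_gap: 0.0006
gripper_force: 0.0
```

```bash
python3 g.py 0.004 0 0.2
```

```text
tool axes (cols) [[0.846, 0.533, -0.002], [0.533, -0.846, 0.0], [-0.001, -0.001, -1.0]] J [-0.15 -0.08  1.71  0.    1.51  0.86]
tips pan frame 0.0035 0.0004 0.2993 world tgt [ 0.576 -0.031  0.39 ] F [0.71 0.33 0.77] t 2.25
1 shift [0.0004 0.0003 0.0993] turn [-0.001  0.001 -0.   ]
-1 shift [0.0004 0.0003 0.0993] turn [2.000e-03 2.000e-03 3.141e+00]
```

Converted, 0.13 m is 13, 0.125 m is 12.5.

>>> {"name": "inch_along", "arguments": {
  "deltas": [
    [[0, 0, 3, 0, 0, 0], [0, 0, 6, 0, 0, 0], [0, 0, 9, 0, 0, 0], [0, 0, 10, 0, 0, 0], [0, 0, 10.5, 0, 0, 0], [0, 0, 11, 0, 0, 0], [0, 0, 11.5, 0, 0, 0], [0, 0, 12, 0, 0, 0], [0, 0, 12.5, 0, 0, 0], [0, 0, 13, 0, 0, 0]]
  ]
}}

```text
clock: 3.25
tcp_pos: [0.5762, -0.0312, 0.3602]
ee_rot: [3.018, 0.871, 0.002]
contact_force: [0.4, -0.4, 2.2]
finger_gap: 0.0007
gripper_force: 0.8
```

Run:
```python
from h import *
cap('top','t1.png');cap('scene','s1.png')
a=cv2.imread('pics/s1.png')[130:260,210:350];b=cv2.imread('pics/t1.png')[115:235,230:360]
cv2.imwrite('pics/c1.png',cv2.hconcat([cv2.resize(a,(390,360)),cv2.resize(b,(390,360))]))
```

```text
(no output)
```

View pics/c1.png

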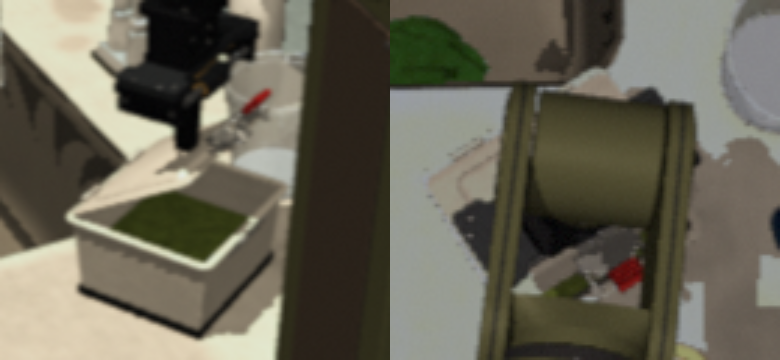

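The scene view shows the fingertips at the lid's middle (about (185,145) in the crop), with the gripper's body clear of the latch. The top view shows the red pad at (628,272).

Converted, 0.03 m is 3, 0.048 m is 4.8.

>>> {"name": "inch_along", "arguments": {
  "deltas": [
    [[0, 0, 0.3, 0, 0, 0], [-0.1, 0, 0.6, 0, 0, 0], [-0.2, 0, 0.9, 0, 0, 0], [-0.3, 0, 1.2, 0, 0, 0], [-0.4, 0, 1.5, 0, 0, 0], [-0.5, 0, 1.8, 0, 0, 0], [-0.6, 0, 2.1, 0, 0, 0], [-0.7, 0, 2.4, 0, 0, 0], [-0.8, 0, 2.7, 0, 0, 0], [-0.9, 0, 3, 0, 0, 0], [-1, 0, 3.3, 0, 0, 0], [-1.1, 0, 3.6, 0, 0, 0], [-1.2, 0, 3.9, 0, 0, 0], [-1.3, 0, 4.2, 0, 0, 0], [-1.4, 0, 4.5, 0, 0, 0], [-1.5, 0, 4.8, 0, 0, 0]]
  ]
}}

```text
clock: 4.95
tcp_pos: [0.5634, -0.0392, 0.3116]
ee_rot: [3.018, 0.871, 0.001]
contact_force: [1.5, 0.6, 1.6]
finger_gap: 0.0003
gripper_force: 0.6
```

```bash
python3 g.py -0.02 0 0.105
```

Run:
```python
from h import *
cap('scene','s2.png')
a=cv2.imread('pics/s2.png')[130:260,210:350]
cv2.imwrite('pics/c2.png',cv2.resize(a,(560,520)))
```

```text
tool axes (cols) [[0.846, 0.533, 0.001], [0.533, -0.846, -0.0], [0.0, 0.0, -1.0]] J [-0.16  0.01  1.93  0.    1.2   0.84]
tips pan frame -0.0111 0.0001 0.1216 world tgt [ 0.556 -0.044  0.295] F [1.54 0.63 1.58] t 4.95
1 shift [-0.0088  0.0001  0.0166] turn [ 0. -0. -0.]
-1 shift [-0.0088  0.0001  0.0166] turn [-1.000e-03 -0.000e+00  3.141e+00]
```

View pics/c2.png

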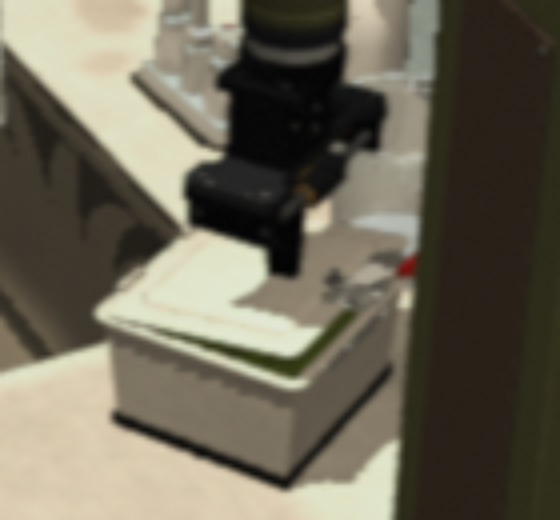

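The picture shows the lid following the fingers, with a gap of about 20 mm left at its front right corner (300,360). I finish slowly.

>>> {"name": "inch_along", "arguments": {
  "deltas": [
    [[-0.1, 0, 0.2, 0, 0, 0], [-0.2, 0, 0.4, 0, 0, 0], [-0.3, 0, 0.6, 0, 0, 0], [-0.4, 0, 0.75, 0, 0, 0], [-0.5, 0, 0.9, 0, 0, 0], [-0.6, 0, 1, 0, 0, 0], [-0.7, 0, 1.1, 0, 0, 0], [-0.8, 0, 1.2, 0, 0, 0], [-0.9, 0, 1.3, 0, 0, 0], [-0.9, 0, 1.4, 0, 0, 0], [-0.9, 0, 1.5, 0, 0, 0]]
  ]
}}

```text
clock: 6.1
tcp_pos: [0.5557, -0.044, 0.2966]
ee_rot: [3.018, 0.871, -0.001]
contact_force: [0.3, 0.3, 1.1]
finger_gap: 0.0002
gripper_force: 0.5
```

```bash
python3 g.py -0.02 0 0.105
```

```text
tool axes (cols) [[0.846, 0.533, -0.0], [0.533, -0.846, -0.0], [-0.0, -0.0, -1.0]] J [-0.18  0.01  1.96 -0.    1.17  0.83]
tips pan frame -0.0203 0.0002 0.1066 world tgt [ 0.556 -0.044  0.295] F [0.26 0.29 1.12] t 6.1
1 shift [0.0003 0.0002 0.0016] turn [-0.  0. -0.]
-1 shift [0.0003 0.0002 0.0016] turn [1.000e-03 0.000e+00 3.141e+00]
```

>>> {"name": "inch_along", "arguments": {
  "deltas": [
    [[0, 0, 0.05, 0, 0, 0], [0, 0, 0.1, 0, 0, 0], [0, 0, 0.15, 0, 0, 0], [0, 0, 0.2, 0, 0, 0], [0, 0, 0.25, 0, 0, 0], [0, 0, 0.3, 0, 0, 0]]
  ]
}}

```text
clock: 6.7
tcp_pos: [0.5558, -0.0441, 0.2956]
ee_rot: [-3.018, -0.871, 0.002]
contact_force: [-6.7, 0.5, 12.6]
finger_gap: 0.0005
gripper_force: 6.4
```

```bash
python3 g.py -0.02 0 0.105|sed -n 2p
```

```text
tips pan frame -0.0203 0.0001 0.1056 world tgt [ 0.556 -0.044  0.295] F [-6.68  0.49 12.62] t 6.7
```

The force rose to 12.6 N at tip height 0.1056 m, so the lid is on its stop. I lift away and re-measure the pad.

Converted, -0.1 m is -10, -0.14 m is -14.

>>> {"name": "inch_along", "arguments": {
  "deltas": [
    [[0, 0, -1, 0, 0, 0], [0, 0, -5, 0, 0, 0], [1, 0, -10, 0, 0, 0], [3, 0, -13, 0, 0, 0], [6, 0, -14, 0, 0, 0], [6, 0, -14, 0, 0, 0]]
  ]
}}

```text
clock: 7.3
tcp_pos: [0.6083, -0.0108, 0.4369]
ee_rot: [3.016, 0.873, 0.009]
contact_force: [-0.2, 0.0, 0.6]
finger_gap: 0.0003
gripper_force: 0.0
```

Create m3.py:
```python
from h import *
yaw=np.radians(32.2);ex=np.array([np.cos(yaw),np.sin(yaw),0]);ey=np.array([-ex[1],ex[0],0]);O=.467*ex-.3335*ey
L=[]
for n,w in(('scene',(285,150,340,225)),('top',(290,185,330,220))):
    c=cap(n,n+'3.png');h=cv2.cvtColor(c['frame'],cv2.COLOR_BGR2HSV)
    m=((h[...,0]<8)|(h[...,0]>172))&(h[...,1]>150)&(h[...,2]>80)
    k=np.zeros_like(m);k[w[1]:w[3],w[0]:w[2]]=1;m&=k
    if m.sum()<5: print(n,'none');continue
    v,u=np.argwhere(m).mean(0);a=c['pose'][:3,3];d=c['pose'][:3,:3]@[(u-c['cx'])/c['fx'],(v-c['cy'])/c['fy'],1]
    p=a+d*(.142-a[2])/d[2]-O
    print(n,m.sum(),u,v,'pad pan frame@.142',p@ex,p@ey,'depth z',np.nanmedian(c['P'][m],0))
P=c['P'];q=P-O;x=q@ex;y=q@ey
k=(abs(x)<.09)&(abs(y)<.095)&(P[...,2]>.08)&(P[...,2]<.13);print('lid z',np.percentile(P[k][:,2],[5,50,95]),k.sum())
```

```bash
python3 m3.py; python3 -c "
import cv2
a=cv2.imread('pics/scene3.png')[130:260,210:350];b=cv2.imread('pics/top3.png')[115:235,230:360]
cv2.imwrite('pics/c3.png',cv2.hconcat([cv2.resize(a,(390,360)),cv2.resize(b,(390,360))]))"
```

```text
scene 14 312.7857142857143 205.28571428571428 pad pan frame@.142 -0.12078883579881153 0.010034981317997294 depth z [0.27162923 0.04961088 0.29814236]
top none
lid z [0.10265961 0.11047012 0.11509108] 1174
```

View pics/c3.png

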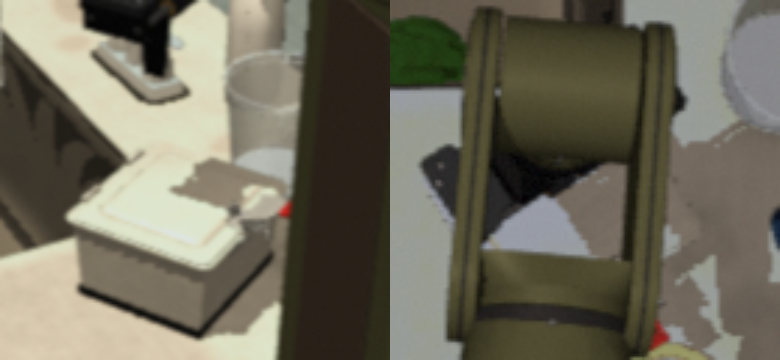

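The left crop shows the lid flat and shut, with the red pad at (287,210) partly behind the arm. In the right crop the pad's right part shows at (655,335). I check its projection against the pan model.

Run:
```python
from h import *
yaw=np.radians(32.2);ex=np.array([np.cos(yaw),np.sin(yaw),0]);ey=np.array([-ex[1],ex[0],0]);O=.467*ex-.3335*ey
c=cap('top');h=cv2.cvtColor(c['frame'],cv2.COLOR_BGR2HSV)
m=((h[...,0]<8)|(h[...,0]>172))&(h[...,1]>150)&(h[...,2]>80);m[:,:290]=0;m[:,345:]=0;m[:190]=0;m[245:]=0
a=c['pose'][:3,3]
pp=[]
for v,u in np.argwhere(m):
    d=c['pose'][:3,:3]@[(u-c['cx'])/c['fx'],(v-c['cy'])/c['fy'],1];q=a+d*(.142-a[2])/d[2]-O;pp.append((q@ex,q@ey))
pp=np.array(pp);print(len(pp),pp.min(0),pp.max(0))
```

```bash
python3 g.py -0.128 0 0.24
```

```text
24 [-0.13320735 -0.00880435] [-0.1193168   0.00582856]
tool axes (cols) [[0.846, 0.533, -0.003], [0.533, -0.846, 0.0], [-0.002, -0.001, -1.0]] J [-0.11  0.01  1.72 -0.    1.41  0.9 ]
tips pan frame 0.039 0.0006 0.2423 world tgt [ 0.465 -0.102  0.43 ] F [0.19 0.18 0.16] t 7.45
1 shift [-0.1674  0.0003  0.0027] turn [-0.001  0.002  0.   ]
-1 shift [-0.1674  0.0003  0.0027] turn [-3.000e-03 -2.000e-03 -3.142e+00]
```

>>> {"name": "inch_along", "arguments": {
  "deltas": [
    [[-4, 0, 0, 0, 0, 0], [-8, 0, 0, 0, 0, 0], [-12, 0, 0, 0, 0, 0], [-15, 0, 0, 0, 0, 0], [-16.7, 0, 1, 0, 0, 0], [-16.7, 0, 4, 0, 0, 0], [-16.7, 0, 7, 0, 0, 0], [-16.7, 0, 8, 0, 0, 0], [-16.7, 0, 8.5, 0, 0, 0], [-16.7, 0, 8.8, 0, 0, 0]]
  ]
}}

```text
clock: 8.45
tcp_pos: [0.4652, -0.1011, 0.3458]
ee_rot: [-3.019, -0.871, -0.0]
contact_force: [0.1, 0.1, -0.1]
finger_gap: 0.0003
gripper_force: 0.0
```

```bash
python3 g.py -0.128 0 0.15; python3 -c "
from h import *
cap('scene','s4.png');a=cv2.imread('pics/s4.png')[130:260,210:350];cv2.imwrite('pics/c4.png',cv2.resize(a,(560,520)))"
```

```text
tool axes (cols) [[0.846, 0.533, -0.0], [0.533, -0.846, 0.0], [0.0, -0.0, -1.0]] J [-0.33 -0.23  2.09  0.    1.28  0.68]
tips pan frame -0.1273 0.0001 0.1558 world tgt [ 0.465 -0.102  0.34 ] F [ 0.14  0.06 -0.09] t 8.45
1 shift [-0.0007  0.0001  0.0058] turn [-0. -0. -0.]
-1 shift [-0.0007  0.0001  0.0058] turn [-0.     0.     3.141]
```

View pics/c4.png

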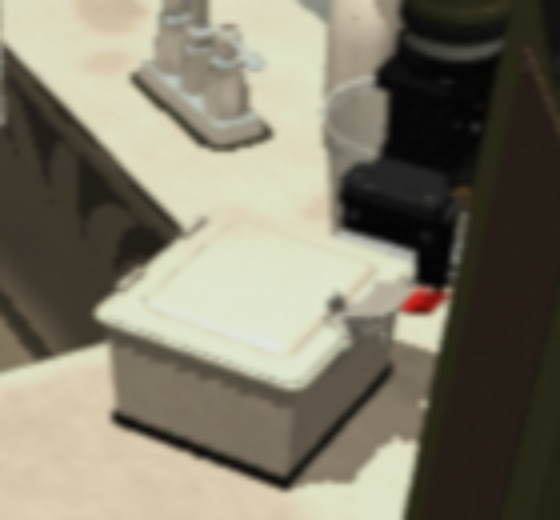

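The fingertips (about (430,275)) are just above the red pad (424,298), and the lid is shut. I press down.

Converted, 0.024 m is 2.4, 0.021 m is 2.1.

>>> {"name": "inch_along", "arguments": {
  "deltas": [
    [[0, 0, 0.3, 0, 0, 0], [0, 0, 0.6, 0, 0, 0], [0, 0, 0.9, 0, 0, 0], [0, 0, 1.2, 0, 0, 0], [0, 0, 1.5, 0, 0, 0], [-0.1, 0, 1.8, 0, 0, 0], [-0.2, 0, 2.1, 0, 0, 0], [-0.2, 0, 2.4, 0, 0, 0]]
  ]
}}

```text
clock: 9.3
tcp_pos: [0.4633, -0.1026, 0.3227]
ee_rot: [3.016, 0.871, -0.003]
contact_force: [-5.0, -2.4, 4.9]
finger_gap: 0.0004
gripper_force: 2.7
```

```bash
python3 g.py -0.132 0 0.1|sed -n '2,3p'
```

```text
tips pan frame -0.13 -0.0005 0.1327 world tgt [ 0.461 -0.104  0.29 ] F [-4.98 -2.45  4.95] t 9.3
1 shift [-0.0023 -0.0003  0.0327] turn [0.001 0.002 0.   ]
```

Converted, 0.017 m is 1.7, 0.014 m is 1.4.

>>> {"name": "inch_along", "arguments": {
  "deltas": [
    [[-0.2, 0, 0.2, 0, 0, 0], [-0.3, 0, 0.5, 0, 0, 0], [-0.4, 0, 0.8, 0, 0, 0], [-0.5, 0, 1.1, 0, 0, 0], [-0.5, 0, 1.4, 0, 0, 0], [-0.5, 0, 1.7, 0, 0, 0]]
  ]
}}

```text
clock: 9.9
tcp_pos: [0.4592, -0.1047, 0.3043]
ee_rot: [3.018, 0.871, -0.001]
contact_force: [0.8, -0.9, 1.6]
finger_gap: 0.0001
gripper_force: 0.5
```

```bash
python3 g.py -0.132 0 0.1|sed -n '2,3p'
```

```text
tips pan frame -0.1343 0.0002 0.1143 world tgt [ 0.461 -0.104  0.29 ] F [ 0.82 -0.93  1.57] t 9.9
1 shift [0.0022 0.0002 0.0143] turn [-0.  0. -0.]
```

Force is falling towards the centre, so I carry on past it.

Converted, 0.021 m is 2.1, 0.018 m is 1.8.

>>> {"name": "inch_along", "arguments": {
  "deltas": [
    [[0, 0, 0.3, 0, 0, 0], [0, 0, 0.6, 0, 0, 0], [0, 0, 0.9, 0, 0, 0], [0, 0, 1.2, 0, 0, 0], [0, 0, 1.5, 0, 0, 0], [0, 0, 1.8, 0, 0, 0], [0, 0, 2.1, 0, 0, 0], [0, 0, 2.1, 0, 0, 0]]
  ]
}}

```text
clock: 10.7
tcp_pos: [0.4591, -0.1047, 0.2832]
ee_rot: [-3.018, -0.871, 0.001]
contact_force: [0.5, 0.8, 0.1]
finger_gap: 0.0006
gripper_force: 0.0
```

```bash
python3 g.py -0.132 0 0.1|sed -n '2,3p'; python3 -c "
from h import *
cap('scene','s5.png');a=cv2.imread('pics/s5.png')[130:260,210:350];cv2.imwrite('pics/c5.png',cv2.resize(a,(560,520)))"
```

```text
tips pan frame -0.1344 0.0004 0.0932 world tgt [ 0.461 -0.104  0.29 ] F [0.54 0.79 0.13] t 10.7
1 shift [ 0.0023  0.0003 -0.0068] turn [-0.001  0.001 -0.   ]
```

View pics/c5.png

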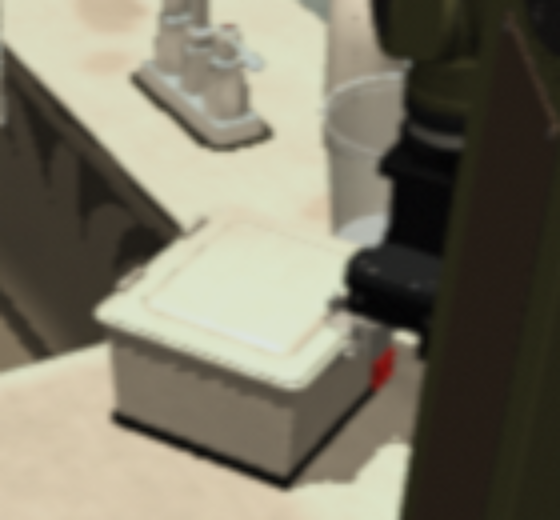

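The latch has snapped flat against the front, with the red pad at (383,368), and the hand is free of contact. I back off outward, then up, and check.

Converted, -0.2 m is -20, -0.17 m is -17.

>>> {"name": "inch_along", "arguments": {
  "deltas": [
    [[-1, 0, 0, 0, 0, 0], [-1.5, 0, -2, 0, 0, 0], [-1.5, 0, -5, 0, 0, 0], [-1.5, 0, -9, 0, 0, 0], [-1.5, 0, -13, 0, 0, 0], [-1.5, 0, -17, 0, 0, 0], [-5, 0, -20, 0, 0, 0], [-10, 0, -20, 0, 0, 0], [-14, 2, -20, 0, 0, 0], [-16, 4, -20, 0, 0, 0], [-16, 4, -20, 0, 0, 0], [-16, 4, -20, 0, 0, 0]]
  ]
}}

```text
clock: 11.95
tcp_pos: [0.3446, -0.2241, 0.4837]
ee_rot: [-3.019, -0.868, -0.0]
contact_force: [0.7, -0.0, 0.0]
finger_gap: 0.0001
gripper_force: 0.0
```

Run:
```python
from h import *
a=cap('scene')['frame'][130:270,180:350];c=cap('top');b=c['frame'][115:265,210:390]
cv2.imwrite('pics/c6.png',cv2.hconcat([cv2.resize(a,(400,330)),cv2.resize(b,(396,330))]))
yaw=np.radians(32.2);ex=np.array([np.cos(yaw),np.sin(yaw),0]);ey=np.array([-ex[1],ex[0],0]);O=.467*ex-.3335*ey
P=c['P'];q=P-O;x=q@ex;y=q@ey
k=(abs(x)<.13)&(abs(y)<.13)&(P[...,2]>.09)&(P[...,2]<.12);print(np.percentile(P[k][:,2],[5,50,95]),np.percentile(x[k],[1,99]),np.percentile(y[k],[1,99]))
```

```text
[0.10180495 0.10871732 0.11461735] [-0.08163467  0.09614729] [-0.09335221  0.0901399 ]
```

View pics/c6.png

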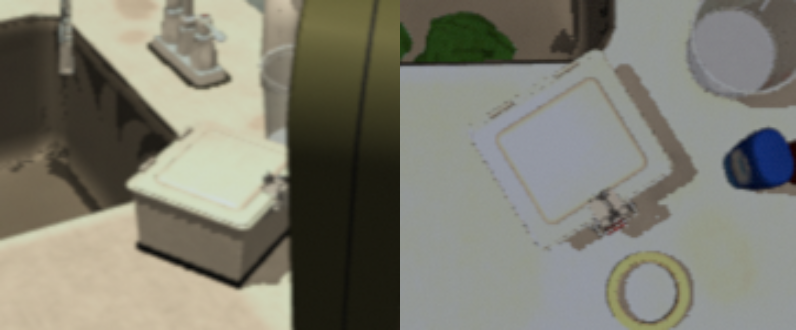

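The lid is flat, the latch is down at (612,222) in the right crop, and the pan, tape and soap are where they were. The hand is clear.

```bash
python3 -c "
from plant import robot
print(robot.close_job())"
```

```text
the job is handed in; nothing more can be done
None
```

I pushed the lid shut slowly, snapped the latch down flat against the front of the pan, took the hand clear and handed the job in at about 12 s; the final pictures showed the pan, tape and soap still in place, but I didn't re-check the marker, spice jars or red bottle, which the arm never went near.

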